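Hang the steaming baskets on one hook, largest first

ROBOT

A 6-joint arm with a two-finger parallel gripper is mounted at the origin on the work surface. World frame = base frame: x ahead of the robot, y to its left, z up, the work surface at z = 0. Lengths are in mm, angles in rad, forces in N, time in s.
With the tool pointing down it reaches from about 300 to 775 mm from the base axis. Payload 14.6 kg.
Tool frame: the origin (TCP) lies at the centre of the arm's flange, where the gripper is bolted on; the fingertips stand 199 mm ahead of it and the grasp point (between the pads) lies 180 mm ahead of it; z points along the fingers, y is the line along which they close (so a half turn about z gives the same grasp; the last joint's range is limited). The gripper opens to 94 mm and grips with 3 to 60 N. Pads are 16 mm wide; open, the fingers measure 119 mm over their backs; the gripper's body (75 mm by 177 mm) begins 78 mm behind the grasp point.
Start: joints at [-0.067, 0.3, 1.521, -0, 1.321, -0.067], TCP at [549.992, -0.002, 404.646] pointing down, gripper open.
Joint ranges: [-3.03, 3.03], [-0.79, 2.21], [0.23, 2.52], [-1.04, 4.18], [0, 3.07], [-2.55, 2.55]. Speed limits (rad/s): [2.22, 2.22, 2.57, 3.14, 3.14, 3.14].

INTERFACE

Orientations are given as [roll, pitch, yaw] about the fixed x, y, z axes, in that order (R = Rz(yaw) Ry(pitch) Rx(roll)).
In Python, from cell import manip, optics, workorder gives the robot as it stands.
- The arm moves only by the tool step_arm, never from a script. Its argument "increments" is a list that holds one entry, the list of rows, each a list of 7 numbers: the turn, a rotation vector about the tool's x, y, z as a fraction of full scale, then the shift along the tool's x, y, z as a fraction of full scale, then the closure, from -1 (fully open) to 1 (shut). In form: [[[wx, wy, wz, tx, ty, tz, fingers], ...]]. A call has 1 to 5 rows; each row shifts and turns the commanded pose from where the row before left it, along the tool's axes as they then stand; what a row does not reach is not made up. Full scale, the value 1, is 40 mm for a shift and 45 degrees for a turn. A row lasts 1/10 s, in which the tool goes at most 50 mm and 8.59 degrees, less where a joint would pass 70% of its speed; a pose out of reach is approached as far as the arm can. A call with a number of a shift or a turn outside -1 to 1 is refused whole. A call with a gripper value outside its range is refused whole. The fingers move at their own pace and stop on an object; "newtons" is the grip in N (left out, the last holds). Time passes only in rows, so rows that do not move let the fingers close. It gives the time, the measured TCP pose, the force, the opening and the grip force at its end, in the units of the state.
- manip.read_state(): the state, without advancing time (a new reading comes with each control period).
- optics.camera(name): name is "scene" or "side" or "wrist"; returns a dict with "frame" (420x560x3 uint8, red, green, blue), "range_z" (420x560 float32, mm along the optical axis (not along the pixel's ray), 0 where there is no reading), "mtx" (3x3 intrinsics, pixels), "distortion" ([k1, k2, p1, p2, k3] as OpenCV has them; the pictures are not rectified), "cam_to_world" (4x4, takes a point from camera to world coordinates). Camera axes: x right, y down, z forward; pixel columns grow to the right and rows downward; lengths in mm; the calibration is good to about 2 mm. A picture is of the moment at which its call begins.
- workorder.sign_off(): hands the job in; it is judged then, once.
The state is a dict: "clock": time; "joints": joint angles; "qd": joint speeds; "effort": joint torques, N m; "eef_pos": TCP position; "eef_rot": TCP orientation; "wrist_force": force on the tool from outside, world axes, zero at the start; "moment": the same for the moment, N m; "finger_gap": finger opening in mm; "finger_force": force on a finger pad.
Only numpy, scipy, OpenCV 4.12 (cv2) and the standard library are available. Lean on these libraries where they do the work, as an engineer would, in place of code of your own. Each camera call takes 0.05 s, during which the arm holds its last target. There are 200 camera calls.

TASK

Hang the two aluminium steaming baskets by their hoops on the steel hook stand: first the large one in the rear dip of the hook, next to the post, and only then the small one in the front dip, next to the upturned tip. Both end up hanging level and still, clear of the counter; leave the aluminium cup where it stands.

Things in the scene. Friction and masses are not known exactly. Their poses are not given: they have to be found in the camera images.
- hook: Fixed steel stand, origin on the counter under its post (16 mm thick, 193 high). Base plate 12 thick, x -45..85, y +-65. One 10 mm bar points along local -x at y 0; its top face: z 198 by the post, rear dip 190 at x -64..-76, hump 199 at x -91, front dip 190 at x -106..-118, upturned tip 204 ending at x -143. Nothing stands above it; hoops go over the tip along +x, then down.
- large_basket: Large loose aluminium pail, upright, 110 mm wide, 60 high, 0.26 kg; origin centre of underside, z up. 6 mm wire hoop in its local y-z plane, y +-52 straight up to z 100, then sloping to a peak on the axis, underside at z 151. On the peak an upright wooden grip, 20 (x) by 18 (y), z 158 to 202. Hung in the rear dip, its origin is about 41 above the counter. Half a turn makes no difference.
- small_basket: Small loose aluminium pail, upright, 68 mm wide, 36 high, 0.14 kg; origin centre of underside, z up. 6 mm wire hoop in its local y-z plane, y +-31 up to z 48, then sloping to a peak on the axis, underside at z 81. On it the same wooden grip, 20 (x) by 18 (y), z 88 to 132. Hung in the front dip, its origin is about 112 up, just above the large pail's mouth. Half a turn makes no difference.
- cup: Bystander: aluminium drinking cup with a side handle and no hoop, 76 mm wide, 75 high, farther out than the baskets; origin centre of underside. Leave it alone.

How it is judged (in metres and radians):
On the way:
1. The large basket hangs in the rear dip of the hook, released, while the small one still stands on the counter (x of large_basket in the frame of hook between -0.093 and -0.04 m and y of large_basket in the frame of hook between -0.025 and 0.025 m and z of large_basket in the frame of hook between 0.022 and 0.062 m and angle between large_basket's own z axis and vertical below 0.26 rad and contact force between large_basket and hook above 0.3 N and linear speed of large_basket below 0.05 m/s and contact force between the fingers and large_basket below 0.1 N and height (world z) of small_basket below 0.015 m), for 0.2 s.
At the end, for the whole second after the job is handed in: Both baskets hang on the hook, still, within 15 degrees of upright and 25 mm of the bar sideways: the large one 40 to 93 mm in front of the post's centre and 22 to 62 mm above the counter (rear dip), the small one 89 to 145 mm in front and 92 to 132 mm up (front dip) (x of large_basket in the frame of hook between -0.093 and -0.04 m and y of large_basket in the frame of hook between -0.025 and 0.025 m and z of large_basket in the frame of hook between 0.022 and 0.062 m and angle between each of large_basket, small_basket's own z axis and vertical below 0.26 rad and contact force between each of large_basket, small_basket and hook above 0.3 N and linear speed of each of large_basket, small_basket below 0.05 m/s and x of small_basket in the frame of hook between -0.145 and -0.089 m and y of small_basket in the frame of hook between -0.025 and 0.025 m and z of small_basket in the frame of hook between 0.092 and 0.132 m); the robot touches nothing.
It fails at once if The aluminium cup is pushed or knocked more than 30 mm from its place (distance of cup from where it was at the start of the episode above 0.03 m).
It also fails if it takes over 64 s, if anything falls off the work surface, if the arm or the gripper's body presses on something with over 40 N, if the wrist force passes 120 N, or if a joint passes its speed limit or range.

## Working session

There is one attempt and no reset: what is moved stays moved. The work goes in short steps, Python scripts to look and compute and a tool call to move; the robot and the scene stay as the last step left them, time stands still between calls to the robot, and variables do not carry over. Pictures are saved under pics/ and viewed, at most 10 in all, crops included, and the job is handed in when it is done.

Besides the shell and the picture viewer there is one more tool, called by a JSON object that holds its "method" and its "body", one argument or row to a line. step_arm: Moves the arm, as the interface text tells. Its arguments: {"type":"object","properties":{"increments":{"type":"array","items":{"type":"array","items":{"type":"array","items":{"type":"number"}}}},"newtons":{"type":"number"}},"required":["increments"]}

```bash
mkdir -p pics; cat > h.py <<'E'
import numpy as np, cv2
from cell import manip, optics, workorder
def shot(n,f):
    c=optics.camera(n); cv2.imwrite(f'pics/{f}.png',c['frame'][:,:,::-1]); np.savez(f'{f}.npz',**{k:np.array(v) for k,v in c.items()}); return c
def pts(f):
    c=np.load(f'{f}.npz'); h,w=c['range_z'].shape
    u,v=np.meshgrid(np.arange(w),np.arange(h))
    uv=cv2.undistortPoints(np.stack([u,v],-1).reshape(-1,1,2).astype(float),c['mtx'],c['distortion']).reshape(h,w,2)
    z=c['range_z'][...,None].astype(float); P=np.concatenate([uv*z,z],-1)
    T=c['cam_to_world']; W=P@T[:3,:3].T+T[:3,3]; W[z[...,0]==0]=np.nan; return W
E
python3 - <<'E'
from h import *
a=shot('scene','s0');b=shot('side','d0')
cv2.imwrite('pics/both.png',cv2.resize(np.hstack([a['frame'],b['frame']])[:,:,::-1],(800,300)))
print(manip.read_state()); print(a['cam_to_world'],b['cam_to_world'])
E
```

```text
{'clock': 0.1, 'joints': array([-6.66085679e-02,  3.00380551e-01,  1.52150104e+00,  8.87490139e-07,
        1.32068628e+00, -6.65895156e-02]), 'qd': array([ 0.00184169, -0.00280884, -0.00049194,  0.00116443, -0.00143402,
       -0.00026782]), 'effort': array([ 1.84928511e-03, -5.32644153e+01, -3.53284299e+01,  7.10431044e-02,
        2.34944851e-02, -7.30603051e-05]), 'eef_pos': array([ 5.49969500e+02, -5.54966033e-03,  4.04169762e+02]), 'eef_rot': array([-3.14061966e+00, -6.57484851e-05,  1.57077702e+00]), 'wrist_force': array([-0.62929102, -0.33267588, -0.03347375]), 'moment': array([-0.04015015, -0.01236765, -0.00020756]), 'finger_force': 0.0, 'finger_gap': 93.86714677413981}
[[-8.55838336e-01  3.10269265e-01 -4.13852299e-01  9.67979905e+02]
 [ 5.17114108e-01  4.95358465e-01 -6.98006440e-01  6.50936915e+02]
 [-1.15647057e-02 -8.11389533e-01 -5.84391379e-01  6.02835269e+02]
 [ 0.00000000e+00  0.00000000e+00  0.00000000e+00  1.00000000e+00]] [[-8.78530839e-01 -2.92392744e-01  3.77743363e-01  2.56696810e+02]
 [-4.77580593e-01  5.21050293e-01 -7.07406086e-01  6.08393116e+02]
 [ 1.00171169e-02 -8.01880961e-01 -5.97399851e-01  5.39845670e+02]
 [ 0.00000000e+00  0.00000000e+00  0.00000000e+00  1.00000000e+00]]
```

View pics/s0.png

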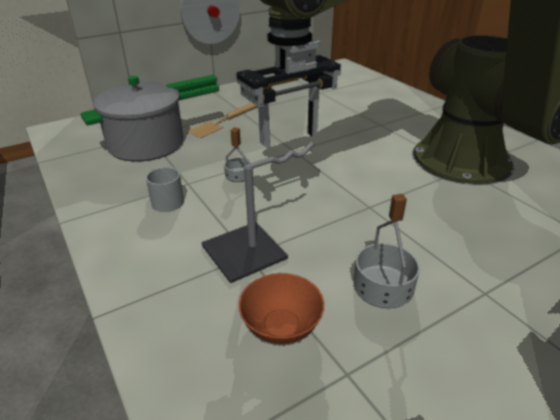

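View pics/d0.png

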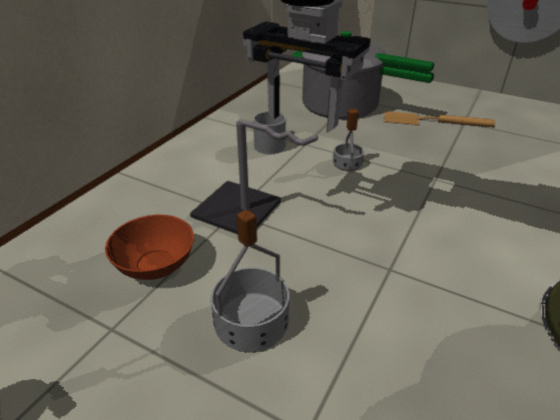

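The scene view shows the post at (250,200) with its bar running to the tip at (311,147), the large basket at (386,275) with its grip at (398,207), the small basket at (238,168) with its grip at (236,136), and the cup at (165,190). The side view has the large grip at (247,228), the small grip at (352,119), and the bar from (240,123) to (315,138).

```bash
cat > m.py <<'E'
from h import *
np.set_printoptions(precision=1,suppress=True)
for f,boxes in {'s0':dict(Lgrip=(388,410,192,222),Sgrip=(229,243,126,148),bar=(243,316,140,172),base=(200,290,225,280),L=(350,420,235,310),S=(222,255,150,185),cup=(145,185,168,212)),
 'd0':dict(Lgrip=(235,260,208,248),Sgrip=(344,360,107,132),bar=(235,318,116,146),base=(190,284,182,236),L=(208,292,240,350),S=(330,366,130,172),cup=(250,290,113,155))}.items():
  W=pts(f); I=np.load(f+'.npz')['frame'].astype(int)
  for n,(a,b,c,d) in boxes.items():
    P=W[c:d,a:b].reshape(-1,3); C=I[c:d,a:b].reshape(-1,3); ok=~np.isnan(P[:,0]); P=P[ok];C=C[ok]
    if 'grip' in n: m=C[:,0]>C[:,2]*1.8
    elif n=='bar': m=(P[:,2]>180)&(P[:,2]<212)
    elif n=='base': m=(P[:,2]>8)&(P[:,2]<16)&(C.max(1)<90)
    elif n=='L': m=(P[:,2]>53)&(P[:,2]<63)
    elif n=='S': m=(P[:,2]>31)&(P[:,2]<39)
    else: m=(P[:,2]>68)&(P[:,2]<78)
    P=P[m]
    print(f,n,len(P),'min',P.min(0),'max',P.max(0),'mean',P.mean(0))
    if n in('base','Lgrip','L','S','cup'): print('   rect',cv2.minAreaRect(P[:,:2].astype(np.float32)))
    if n in 'LS':
      A=np.c_[P[:,:2],np.ones(len(P))]; 
    if n=='bar':
      q=P[np.argsort(P[:,0])][::max(1,len(P)//14)]; print(q)
    if n=='L' or n=='S':
      z=W[c-70 if n=='L' else c-20:d,a:b].reshape(-1,3); lo,hi=(70,150) if n=='L' else (42,84)
      z=z[(z[:,2]>lo)&(z[:,2]<hi)]; r=np.hypot(*(z[:,:2]-P[:,:2].mean(0)).T); z=z[r<70 if n=='L' else r<45]
      if len(z)>5:
        l=cv2.fitLine(z[:,:2].astype(np.float32),cv2.DIST_HUBER,0,.01,.01).ravel(); print('   hoop',len(z),l,np.degrees(np.arctan2(l[1],l[0])))
E
python3 m.py
```

```text
s0 Lgrip 308 min [497.3 239.6 159.2] max [516.2 256.8 202.5] mean [507.8 250.9 183.9]
   rect ((505.663330078125, 248.2318115234375), (14.615594863891602, 18.736730575561523), 72.77442169189453)
s0 Sgrip 120 min [ 544.3 -244.    90.2] max [ 561.  -227.5  133.1] mean [ 553.7 -234.4  113.3]
s0 bar 448 min [511.4   5.1 181.2] max [661.9  35.1 211.9] mean [590.9  27.3 192.4]
[[511.4  23.  200. ]
 [524.4  28.9 191.4]
 [533.4  28.7 189.6]
 [544.8  28.8 186.6]
 [558.7  29.5 188.9]
 [569.6  29.1 189.8]
 [580.4  28.8 184.4]
 [594.2  30.  187.1]
 [602.5   8.8 210.9]
 [613.8  31.1 195.7]
 [625.4  29.3 190.1]
 [636.7  24.  197.3]
 [647.4  28.4 194.5]
 [655.3  28.2 196.8]]
s0 base 2544 min [610.8 -37.    8. ] max [740.2  93.3  15.3] mean [680.4  34.7  11.3]
   rect ((675.3153076171875, 27.889217376708984), (128.12998962402344, 129.44024658203125), 0.8048037886619568)
s0 L 511 min [448.2 190.9  53. ] max [558.8 301.2  62.9] mean [506.9 249.3  57.2]
   rect ((504.4459533691406, 246.4395294189453), (110.57362365722656, 108.25515747070312), 26.276594161987305)
   hoop 310 [  0.3   1.  513.3 271.4] 72
[... 1328 characters left out ...]
95274353)
d0 L 842 min [446.7 193.3  53. ] max [556.5 303.7  62.7] mean [496.8 254.   58.3]
   rect ((501.2936706542969, 249.18621826171875), (108.6243896484375, 109.05714416503906), 66.50068664550781)
   hoop 516 [  0.3   0.9 502.3 255.9] 71.42235
d0 S 151 min [ 514.  -272.1   31. ] max [ 580.6 -202.4   38.6] mean [ 546.7 -233.1   34.4]
   rect ((547.5734252929688, -237.63018798828125), (67.83259582519531, 66.343505859375), 74.15044403076172)
   hoop 96 [   0.6   -0.8  544.7 -231.2] -56.343113
d0 cup 143 min [ 704.7 -258.1   68. ] max [ 779.6 -184.6   76.3] mean [ 737.6 -217.6   72.3]
   rect ((742.0444946289062, -219.7613525390625), (74.58326721191406, 72.31446838378906), 12.1831636428833)
```

{"method": "step_arm", "body": {
  "increments": [
    [[0,0,0,0,0,-1,-1],[0,0,-0.19,0,0,-0.2,-1],[0,0,0.19,1,0,0,-1],[0,0,0,1,0,0,-1],[0,0,0,1,0,0,-1]]
  ],
  "newtons": 40
}}

```text
clock: 0.6
eef_pos: [543.8, 120.5, 452.6]
eef_rot: [-3.141, -0.0, 1.571]
wrist_force: [0.7, -0.3, -0.4]
finger_gap: 94.3
finger_force: 0.0
```

{"method": "step_arm", "body": {
  "increments": [
    [[0,0,0,1,-0.3,0,-1],[0,0,0,1,-0.3,0,-1],[0,0,0,1,-0.3,0,-1],[0,0,-0.19,0,0,0,-1],[0,0,-0.19,0,0,0,-1]]
  ]
}}

```text
clock: 1.1
eef_pos: [507.4, 240.5, 452.2]
eef_rot: [-3.141, 0.0, 1.878]
wrist_force: [0.5, -0.2, 0.2]
finger_gap: 94.0
finger_force: 0.0
```

{"method": "step_arm", "body": {
  "increments": [
    [[0,0,-0.19,0,0,0,-1],[0,0,-0.19,0,0,0,-1],[0,0,-0.19,0,0,0,-1],[0,0,-0.19,0,0,0,-1],[0,0,-0.19,0,0,0,-1]]
  ]
}}

```text
clock: 1.6
eef_pos: [507.9, 239.3, 452.3]
eef_rot: [-3.141, -0.0, 2.622]
wrist_force: [0.0, -0.6, 0.4]
finger_gap: 94.1
finger_force: 0.0
```

{"method": "step_arm", "body": {
  "increments": [
    [[0,0,-0.19,0,0,0,-1],[0,0,-0.08,0,0,0,-1],[0,0,0,0,0,0,-1]]
  ]
}}

```text
clock: 1.9
eef_pos: [507.9, 239.3, 452.3]
eef_rot: [-3.141, -0.001, 2.829]
wrist_force: [0.1, 0.3, -0.6]
finger_gap: 94.4
finger_force: 0.0
```

{"method": "step_arm", "body": {
  "increments": [
    [[0,0,0,0.19,0.16,0,-1],[0,0,0,0,0,0.9,-1],[0,0,0,0,0,0.9,-1],[0,0,0,0,0,0.46,-1],[0,0,0,0,0,0,-1]]
  ]
}}

```text
clock: 2.4
eef_pos: [502.1, 248.1, 359.7]
eef_rot: [-3.139, -0.004, 2.827]
wrist_force: [-0.0, 0.6, 0.8]
finger_gap: 93.9
finger_force: 0.0
```

{"method": "step_arm", "body": {
  "increments": [
    [[0,0,0,0,0,0,1],[0,0,0,0,0,0,1],[0,0,0,0,0,0,1],[0,0,0,0,0,0,1],[0,0,0,0,0,0,1]]
  ],
  "newtons": 40
}}

```text
clock: 2.9
eef_pos: [502.6, 247.7, 362.7]
eef_rot: [3.141, 0.0, 2.828]
wrist_force: [1.2, 0.1, 0.4]
finger_gap: 57.8
finger_force: 0.0
```

{"method": "step_arm", "body": {
  "increments": [
    [[0,0,0,0,0,0,1],[0,0,0,0,0,0,1],[0,0,0,0,0,0,1]]
  ]
}}

```text
clock: 3.2
eef_pos: [502.7, 247.7, 362.3]
eef_rot: [-3.142, 0.0, 2.828]
wrist_force: [0.7, 0.1, 0.5]
finger_gap: 33.5
finger_force: 0.0
```

{"method": "step_arm", "body": {
  "increments": [
    [[0,0,0,0,0,0,1],[0,0,0,0,0,0,1],[0,0,0,0,0,0,1],[0,0,0,0,0,0,1],[0,0,0,0,0,0,1]]
  ]
}}

```text
clock: 3.7
eef_pos: [502.6, 247.7, 362.1]
eef_rot: [-3.141, -0.0, 2.828]
wrist_force: [-0.4, -0.5, -2.3]
finger_gap: 17.6
finger_force: 40.0
```

{"method": "step_arm", "body": {
  "increments": [
    [[0,0,0,0,0,-0.4,1],[0,0,0,0,0,-0.6,1],[0,0,-0.13,0,0,-0.6,1],[0,0,-0.14,0,0,-0.5,1],[0,0,-0.13,0,0,0,1]]
  ]
}}

```text
clock: 4.2
eef_pos: [502.6, 247.7, 449.0]
eef_rot: [3.14, 0.004, -3.136]
wrist_force: [-0.5, -0.4, -2.8]
finger_gap: 17.6
finger_force: 40.0
```

{"method": "step_arm", "body": {
  "increments": [
    [[0,0,0,0.2,-0.3,0,1],[0,0,0,0.3,-0.6,0,1],[0,0,0,0.15,-0.6,0,1],[0,0,0,0,-0.6,0,1],[0,0,0,0,-0.6,0,1]]
  ]
}}

```text
clock: 4.7
eef_pos: [476.4, 138.8, 446.2]
eef_rot: [-3.142, -0.0, -3.14]
wrist_force: [0.9, -0.0, -3.2]
finger_gap: 17.8
finger_force: 40.0
```

{"method": "step_arm", "body": {
  "increments": [
    [[0,0,0,0,-0.6,0,1],[0,0,0,0,-0.6,0,1],[0,0,0,0,-0.6,0,1],[0,0,0,0,-0.5,0,1],[0,0,0,0,-0.3,0,1]]
  ]
}}

```text
clock: 5.2
eef_pos: [476.7, 34.5, 446.1]
eef_rot: [-3.141, -0.0, -3.142]
wrist_force: [1.4, 0.8, -3.1]
finger_gap: 17.7
finger_force: 40.0
```

{"method": "step_arm", "body": {
  "increments": [
    [[0,0,0,0,0,0,1],[0,0,0,0,0,0,1],[0,0,0,0,0,0,1]]
  ]
}}

```text
clock: 5.5
eef_pos: [476.9, 36.4, 446.2]
eef_rot: [3.141, -0.0, -3.14]
wrist_force: [-0.9, -0.3, -2.7]
finger_gap: 17.9
finger_force: 40.0
```

```bash
python3 - <<'E'
from h import *
shot('scene','s1');shot('side','d1')
a=np.hstack([cv2.imread('pics/s1.png')[60:320,180:460],cv2.imread('pics/d1.png')[60:320,180:460]])
cv2.imwrite('pics/c1.png',cv2.resize(a,(800,371)))
np.set_printoptions(precision=1,suppress=True)
for f in('s1','d1'):
  W=pts(f)
  P=W.reshape(-1,3);C=np.load(f+'.npz')['frame'].reshape(-1,3).astype(int)
  m=(abs(P[:,0]-480)<75)&(abs(P[:,1]-29)<75)&(P[:,2]>125)&(P[:,2]<150); print(f,m.sum(),P[m].min(0),P[m].max(0))
  m=(abs(P[:,0]-480)<40)&(abs(P[:,1]-29)<75)&(P[:,2]>155)&(P[:,2]<232); Q=P[m]
  for z in range(155,232,15):
    q=Q[(Q[:,2]>=z)&(Q[:,2]<z+15)]; print(z,len(q),q.mean(0),q.min(0),q.max(0)) if len(q) else 0
  l=cv2.fitLine(Q[:,:2].astype(np.float32),cv2.DIST_HUBER,0,.01,.01).ravel();print(l)
E
```

```text
s1 903 [424.1 -19.1 125. ] [532.7  91.6 149.4]
155 35 [478.2  29.4 162.2] [475.6 -18.4 155.1] [479.9  91.4 169.5]
170 37 [478.2  43.9 178. ] [473.4 -17.3 170.2] [481.7  91.  184.5]
185 69 [485.4  48.  193.6] [474.9 -18.4 185.3] [519.6  89.4 200. ]
200 61 [484.2  43.2 207.1] [474.5  -0.1 200.5] [518.3  74.5 214.9]
215 54 [478.9  39.5 222.7] [474.2  10.7 215.4] [481.7  60.2 230. ]
230 6 [479.4  35.7 230.9] [478.5  26.1 230.2] [480.4  45.3 231.8]
[  0.    1.  479.   43.6]
d1 1491 [421. -17. 125.] [530.2  94.  149.9]
155 60 [475.3  41.4 162.5] [473.1 -17.7 155. ] [479.   94.3 169.9]
170 68 [475.6  47.3 177.6] [473.1 -15.2 170.6] [478.9  94.5 185. ]
185 93 [484.4  53.1 193.8] [472.9 -11.1 185.6] [519.7  91.5 200. ]
200 105 [483.4  48.4 206.4] [472.6   0.2 200. ] [519.6  80.  215. ]
215 76 [475.2  46.3 222.4] [472.6  15.  215.3] [479.2  64.9 229.9]
230 12 [475.5  46.4 230.9] [473.2  31.9 230.1] [478.1  52.2 231.9]
[  0.    1.  475.4  50. ]
```

View pics/c1.png

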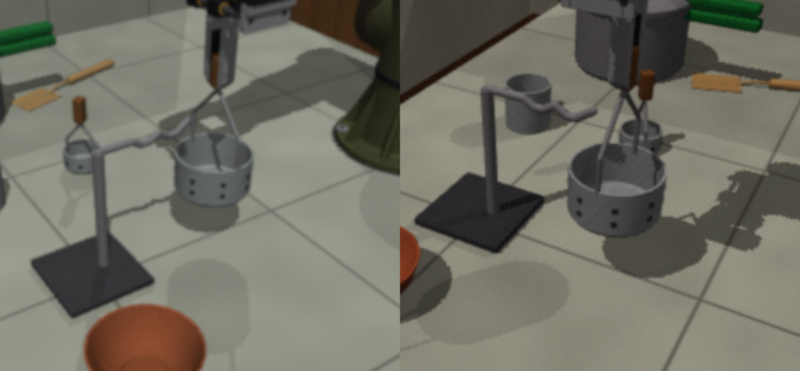

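{"method": "step_arm", "body": {
  "increments": [
    [[0,0,0,0,-0.17,0,1],[0,0,0,-0.3,0,0,1],[0,0,0,-0.45,0,0,1],[0,0,0,-0.5,0,0,1],[0,0,0,-0.5,0,0,1]]
  ]
}}

```text
clock: 6.1
eef_pos: [547.6, 28.7, 446.3]
eef_rot: [-3.142, 0.0, -3.141]
wrist_force: [0.7, 0.2, -3.2]
finger_gap: 17.8
finger_force: 40.0
```

{"method": "step_arm", "body": {
  "increments": [
    [[0,0,0,-0.45,0,0,1],[0,0,0,-0.3,0,0,1],[0,0,0,-0.15,0,0,1],[0,0,0,0,0,0,1],[0,0,0,0,0,0,1]]
  ]
}}

```text
clock: 6.6
eef_pos: [582.5, 28.9, 446.2]
eef_rot: [-3.142, -0.0, -3.141]
wrist_force: [-0.6, 0.5, -4.1]
finger_gap: 17.8
finger_force: 40.0
```

{"method": "step_arm", "body": {
  "increments": [
    [[0,0,0,0,0,0.25,1],[0,0,0,0,0,0.25,1],[0,0,0,0,0,0.25,1],[0,0,0,0,0,0.15,1],[0,0,0,0,0,0.1,1]]
  ]
}}

```text
clock: 7.1
eef_pos: [582.8, 28.9, 405.9]
eef_rot: [-3.141, -0.0, -3.141]
wrist_force: [-3.5, -4.1, 12.3]
finger_gap: 17.8
finger_force: 40.0
```

{"method": "step_arm", "body": {
  "increments": [
    [[0,0,0,0,0,0.05,1],[0,0,0,0,0,0,1],[0,0,0,0,0,0,1]]
  ]
}}

```text
clock: 7.4
eef_pos: [582.9, 28.4, 405.2]
eef_rot: [-3.14, 0.002, -3.141]
wrist_force: [-1.1, -6.1, 3.9]
finger_gap: 17.7
finger_force: 40.0
```

{"method": "step_arm", "body": {
  "increments": [
    [[0,0,0,0,0,0,0.4],[0,0,0,0,0,0,0.2],[0,0,0,0,0,0,0],[0,0,0,0,0,0,0],[0,0,0,0,0,0,0]]
  ]
}}

```text
clock: 7.9
eef_pos: [582.9, 29.1, 404.2]
eef_rot: [3.142, 0.0, -3.141]
wrist_force: [-0.0, 0.3, -0.2]
finger_gap: 46.6
finger_force: 0.0
```

{"method": "step_arm", "body": {
  "increments": [
    [[0,0,0,0,0,0,0],[0,0,0,0,0,-0.5,0],[0,0,0,0,0,-1,0],[0,0,0,0,0,-0.5,-0.5],[0,0,0,0,0,0,-1]]
  ]
}}

```text
clock: 8.4
eef_pos: [582.6, 29.0, 487.3]
eef_rot: [-3.142, 0.005, -3.141]
wrist_force: [-0.2, -0.1, -0.1]
finger_gap: 59.7
finger_force: 0.0
```

```bash
python3 - <<'E'
from h import *
shot('scene','s2');shot('side','d2')
a=np.hstack([cv2.imread('pics/s2.png')[60:320,180:460],cv2.imread('pics/d2.png')[60:320,180:460]])
cv2.imwrite('pics/c2.png',cv2.resize(a,(800,371)))
np.set_printoptions(precision=1,suppress=True)
for f in('s2','d2'):
  P=pts(f).reshape(-1,3);C=np.load(f+'.npz')['frame'].reshape(-1,3).astype(int)
  m=(abs(P[:,0]-580)<75)&(abs(P[:,1]-29)<75)&(P[:,2]>85)&(P[:,2]<110); print(f,m.sum(),P[m].min(0),P[m].max(0))
  m=(abs(P[:,0]-580)<40)&(abs(P[:,1]-29)<40)&(P[:,2]>205)&(C[:,0]>1.8*C[:,2]); print(f,m.sum(),P[m].min(0),P[m].max(0))
E
```

```text
s2 827 [527.6 -29.9  85. ] [654.9  80.9 109.9]
s2 398 [558.  -10.8 205.3] [617.1  52.7 417.8]
d2 1143 [527.2 -26.7  85. ] [654.9  83.7 109.9]
d2 367 [556.7  -4.8 205.1] [589.3  38.8 391. ]
```

View pics/c2.png

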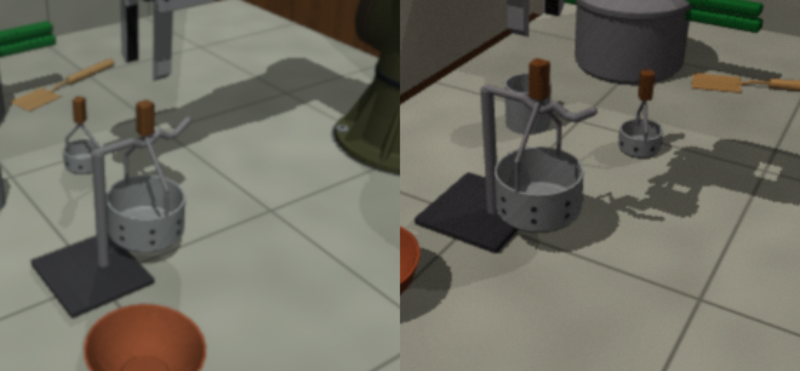

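The large basket hangs upright in the rear dip, with its grip at (145,118) in the left crop and (540,80) in the right one. Next is the small basket.

{"method": "step_arm", "body": {
  "increments": [
    [[0,0,0,0.4,-0.9,0,-1],[0,0,0,0.43,-1,0,-1],[0,0,0,0,-1,0,-1],[0,0,0,0,-1,0,-1],[0,0,0,0,-1,0,-1]]
  ]
}}

```text
clock: 9.0
eef_pos: [549.6, -168.6, 482.7]
eef_rot: [3.141, -0.002, -3.141]
wrist_force: [0.5, 1.1, 0.0]
finger_gap: 93.8
finger_force: 0.0
```

{"method": "step_arm", "body": {
  "increments": [
    [[0,0,0,0,-1,0,-1],[0,0,0,0,-0.8,0,-1],[0,0,0.19,0,0,0,-1],[0,0,0.19,0,0,0,-1],[0,0,0.19,0,0,0,-1]]
  ]
}}

```text
clock: 9.5
eef_pos: [550.0, -239.5, 482.2]
eef_rot: [3.142, -0.003, 2.688]
wrist_force: [-0.1, -0.7, -0.7]
finger_gap: 94.0
finger_force: 0.0
```

{"method": "step_arm", "body": {
  "increments": [
    [[0,0,0.19,0,0,0,-1],[0,0,0.19,0,0,0,-1],[0,0,0.19,0,0,0,-1],[0,0,0.19,0,0,0,-1],[0,0,0.19,0,0,0,-1]]
  ]
}}

```text
clock: 10.0
eef_pos: [550.0, -239.1, 482.4]
eef_rot: [-3.14, -0.002, 1.943]
wrist_force: [-0.2, -0.3, -0.1]
finger_gap: 94.1
finger_force: 0.0
```

{"method": "step_arm", "body": {
  "increments": [
    [[0,0,0.19,0,0,0,-1],[0,0,0.19,0,0,0,-1],[0,0,0.19,0,0,0,-1],[0,0,0.19,0,0,0,-1],[0,0,0.19,0,0,0,-1]]
  ]
}}

```text
clock: 10.5
eef_pos: [550.0, -239.1, 482.4]
eef_rot: [-3.139, -0.0, 1.196]
wrist_force: [0.4, 0.2, 0.3]
finger_gap: 94.2
finger_force: 0.0
```

{"method": "step_arm", "body": {
  "increments": [
    [[0,0,0.19,0,0,0,-1],[0,0,0.19,0,0,0,-1],[0,0,0.19,0,0,0,-1],[0,0,0.19,0,0,0,-1],[0,0,0.02,0,0,0,-1]]
  ]
}}

```text
clock: 11.0
eef_pos: [550.0, -239.1, 482.6]
eef_rot: [-3.14, 0.001, 0.587]
wrist_force: [-0.8, -0.3, -0.3]
finger_gap: 93.8
finger_force: 0.0
```

```bash
python3 - <<'E'
from h import *
np.set_printoptions(precision=1,suppress=True)
shot('scene','s3');shot('side','d3')
for f in('s2','d2','s3','d3'):
  P=pts(f).reshape(-1,3);C=np.load(f+'.npz')['frame'].reshape(-1,3).astype(int)
  m=(abs(P[:,0]-550)<45)&(abs(P[:,1]+239)<45)
  a=m&(P[:,2]>88)&(P[:,2]<134)&(C[:,0]>1.8*C[:,2]); r=m&(P[:,2]>31)&(P[:,2]<39)
  print(f,'grip',P[a].min(0),P[a].max(0),'rim',P[r].min(0),P[r].max(0))
  h=P[m&(P[:,2]>44)&(P[:,2]<84)]; l=cv2.fitLine(h[:,:2].astype(np.float32),cv2.DIST_HUBER,0,.01,.01).ravel(); print(len(h),np.degrees(np.arctan2(l[1],l[0])))
s=manip.read_state();print(s['eef_pos'],s['eef_rot'],s['clock'])
E
```

```text
s2 grip [ 543.4 -243.8   88.2] [ 560.4 -227.6  132.8] rim [ 517.  -275.    31.1] [ 582.1 -205.8   38.6]
85 -57.010044
d2 grip [ 535.8 -246.    91.2] [ 558.1 -224.6  133. ] rim [ 514.9 -271.2   31.1] [ 580.  -202.8   38.1]
88 -56.54254
s3 grip [ 542.1 -250.4   88.8] [ 561.5 -226.6  132.9] rim [ 516.3 -275.4   31. ] [ 583.  -204.5   37.9]
87 -55.74254
d3 grip [ 535.7 -245.7   91.9] [ 558.3 -224.3  132.6] rim [ 514.6 -271.9   31.2] [ 581.3 -203.1   38.5]
92 -56.35968
[ 550.  -239.1  483.2] [-3.1  0.   0.6] 11.1
```

{"method": "step_arm", "body": {
  "increments": [
    [[0,0,0,0,0,1,-1],[0,0,0,0,0,1,-1],[0,0,0,0,0,1,-1],[0,0,0,0,0,1,-1],[0,0,0,0,0,0.5,-1]]
  ]
}}

```text
clock: 11.6
eef_pos: [549.2, -238.7, 300.2]
eef_rot: [-3.137, 0.002, 0.594]
wrist_force: [-0.0, 0.5, 0.8]
finger_gap: 94.0
finger_force: 0.0
```

{"method": "step_arm", "body": {
  "increments": [
    [[0,0,0,0,0,0.28,-1],[0,0,0,0,0,0,0],[0,0,0,0,0,0,1],[0,0,0,0,0,0,1],[0,0,0,0,0,0,1]]
  ],
  "newtons": 40
}}

```text
clock: 12.1
eef_pos: [550.0, -239.1, 294.2]
eef_rot: [3.14, -0.001, 0.59]
wrist_force: [0.3, -0.5, -0.3]
finger_gap: 65.3
finger_force: 0.0
```

{"method": "step_arm", "body": {
  "increments": [
    [[0,0,0,0,0,0,1],[0,0,0,0,0,0,1],[0,0,0,0,0,0,1],[0,0,0,0,0,0,1],[0,0,0,0,0,0,1]]
  ]
}}

```text
clock: 12.6
eef_pos: [549.9, -239.0, 293.0]
eef_rot: [-3.142, 0.0, 0.59]
wrist_force: [-0.1, 0.3, -0.3]
finger_gap: 25.1
finger_force: 0.0
```

{"method": "step_arm", "body": {
  "increments": [
    [[0,0,0,0,0,0,1],[0,0,0,0,0,0,1],[0,0,0,0,0,0,1],[0,0,0,0,0,0,1]]
  ]
}}

```text
clock: 13.0
eef_pos: [549.9, -239.1, 293.0]
eef_rot: [3.142, 0.0, 0.59]
wrist_force: [-0.7, -0.4, -0.5]
finger_gap: 17.8
finger_force: 40.0
```

{"method": "step_arm", "body": {
  "increments": [
    [[0,0,0,0,0,-0.4,1],[0,0,0,0,0,-0.7,1],[0,0,0.15,0,0,-0.8,1],[0,0,0.15,0,0,-0.8,1],[0,0,0.15,0,0,-0.6,1]]
  ]
}}

```text
clock: 13.5
eef_pos: [549.8, -239.0, 427.1]
eef_rot: [3.141, -0.001, 0.232]
wrist_force: [-0.2, -0.2, -0.7]
finger_gap: 17.7
finger_force: 40.0
```

{"method": "step_arm", "body": {
  "increments": [
    [[0,0,0.15,0,0,0,1],[0,0,0.15,0,0,0,1],[0,0,0,-0.3,-0.3,0,1],[0,0,0,-0.6,-0.6,0,1],[0,0,0,-0.6,-0.6,0,1]]
  ]
}}

```text
clock: 14.0
eef_pos: [489.0, -178.5, 424.5]
eef_rot: [-3.141, 0.001, 0.0]
wrist_force: [-0.7, 0.4, -0.7]
finger_gap: 17.8
finger_force: 40.0
```

{"method": "step_arm", "body": {
  "increments": [
    [[0,0,0,-0.4,-0.7,0,1],[0,0,0,-0.2,-0.7,0,1],[0,0,0,0,-0.7,0,1],[0,0,0,0,-0.7,0,1],[0,0,0,0,-0.7,0,1]]
  ]
}}

```text
clock: 14.5
eef_pos: [465.4, -38.0, 425.1]
eef_rot: [-3.142, -0.0, 0.001]
wrist_force: [0.4, 0.1, -0.9]
finger_gap: 17.5
finger_force: 40.0
```

{"method": "step_arm", "body": {
  "increments": [
    [[0,0,0,0,-0.7,0,1],[0,0,0,0,-0.6,0,1],[0,0,0,0,-0.3,0,1],[0,0,0,0,-0.1,0,1],[0,0,0,0,0,0,1]]
  ]
}}

```text
clock: 15.0
eef_pos: [465.7, 28.7, 425.0]
eef_rot: [3.141, 0.0, 0.001]
wrist_force: [-0.3, -0.5, -1.3]
finger_gap: 17.9
finger_force: 40.0
```

{"method": "step_arm", "body": {
  "increments": [
    [[0,0,0,0,0,0,1],[0,0,0,0,0,0,1]]
  ]
}}

```text
clock: 15.2
eef_pos: [465.7, 28.1, 425.0]
eef_rot: [3.142, 0.0, -0.0]
wrist_force: [-0.5, 0.8, -1.6]
finger_gap: 17.9
finger_force: 40.0
```

```bash
python3 - <<'E'
from h import *
shot('scene','s4');shot('side','d4')
a=np.hstack([cv2.imread('pics/s4.png')[60:320,180:460],cv2.imread('pics/d4.png')[60:320,180:460]])
cv2.imwrite('pics/c4.png',cv2.resize(a,(800,371)))
np.set_printoptions(precision=1,suppress=True)
e=manip.read_state()['eef_pos'];print(e)
for f in('s4','d4'):
  P=pts(f).reshape(-1,3)
  m=(abs(P[:,0]-e[0])<42)&(abs(P[:,1]-e[1])<45)
  r=m&(P[:,2]>160)&(P[:,2]<172); print(f,r.sum(),P[r].min(0),P[r].max(0))
  h=P[m&(P[:,2]>180)&(P[:,2]<212)&(P[:,0]<e[0]+25)];print(h.mean(0),h.min(0),h.max(0)); l=cv2.fitLine(h[:,:2].astype(np.float32),cv2.DIST_HUBER,0,.01,.01).ravel(); print(len(h),l)
E
```

```text
[465.7  28.3 425. ]
s4 243 [432.2  -6.  160. ] [499.3  61.7 171.3]
[466.3  33.5 196.2] [461.8  -2.2 180. ] [469.9  58.8 212. ]
103 [  0.    1.  466.5  33.9]
d4 466 [429.4  -2.9 160. ] [496.5  65.1 171.9]
[462.6  40.2 195.8] [459.9  -1.2 180.2] [466.3  64.6 211.8]
146 [  0.    1.  462.5  39.9]
```

View pics/c4.png

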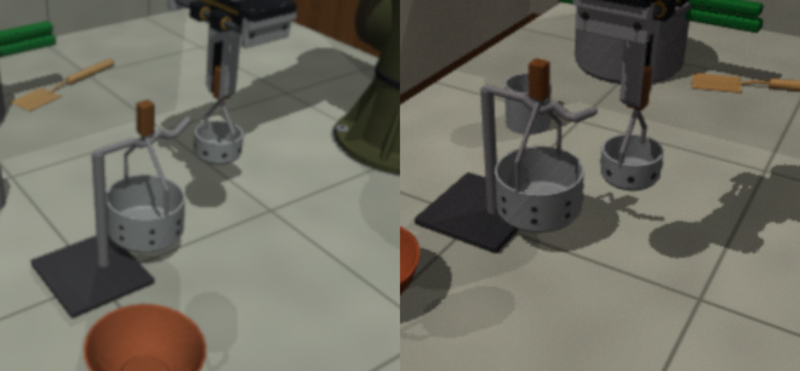

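{"method": "step_arm", "body": {
  "increments": [
    [[0,0,0,0.2,0,0,1],[0,0,0,0.35,0,0,1],[0,0,0,0.4,0,0,1],[0,0,0,0.4,0,0,1],[0,0,0,0.35,0,0,1]]
  ]
}}

```text
clock: 15.8
eef_pos: [534.8, 28.8, 424.8]
eef_rot: [3.142, 0.0, 0.001]
wrist_force: [0.6, 0.0, -2.2]
finger_gap: 17.7
finger_force: 40.0
```

{"method": "step_arm", "body": {
  "increments": [
    [[0,0,0,0.2,0,0,1],[0,0,0,0,0,0,1],[0,0,0,0,0,0,1],[0,0,0,0,0,0.15,1],[0,0,0,0,0,0.15,1]]
  ]
}}

```text
clock: 16.3
eef_pos: [541.3, 29.0, 412.7]
eef_rot: [3.142, -0.0, 0.001]
wrist_force: [0.1, 0.2, -1.0]
finger_gap: 17.9
finger_force: 40.0
```

{"method": "step_arm", "body": {
  "increments": [
    [[0,0,0,0,0,0.1,1],[0,0,0,0,0,0.05,1],[0,0,0,0,0,0,1],[0,0,0,0,0,0,1]]
  ]
}}

```text
clock: 16.7
eef_pos: [541.5, 28.3, 407.7]
eef_rot: [3.14, -0.001, 0.001]
wrist_force: [-1.7, -6.6, 6.6]
finger_gap: 17.6
finger_force: 40.0
```

Contact with the hook is confirmed, so I'll release and retreat straight up.

{"method": "step_arm", "body": {
  "increments": [
    [[0,0,0,0,0,0,0.4],[0,0,0,0,0,0,0.2],[0,0,0,0,0,0,0],[0,0,0,0,0,0,0],[0,0,0,0,0,0,0]]
  ]
}}

```text
clock: 17.2
eef_pos: [541.6, 29.0, 406.9]
eef_rot: [-3.141, 0.0, 0.001]
wrist_force: [0.8, -0.1, -0.7]
finger_gap: 46.8
finger_force: 0.0
```

{"method": "step_arm", "body": {
  "increments": [
    [[0,0,0,0,0,0,0],[0,0,0,0,0,-0.5,0],[0,0,0,0,0,-1,0],[0,0,0,0,0,-0.8,0],[0,0,0,0,0,0,0]]
  ]
}}

```text
clock: 17.7
eef_pos: [541.3, 29.0, 503.5]
eef_rot: [3.142, -0.007, 0.001]
wrist_force: [0.1, 0.4, -1.1]
finger_gap: 47.1
finger_force: 0.0
```

{"method": "step_arm", "body": {
  "increments": [
    [[0,0,0,0,0,0,0],[0,0,0,0,0,0,0],[0,0,0,0,0,0,0],[0,0,0,0,0,0,0],[0,0,0,0,0,0,0]]
  ]
}}

```text
clock: 18.2
eef_pos: [541.7, 28.9, 498.7]
eef_rot: [3.142, 0.001, 0.001]
wrist_force: [-0.9, 0.2, 1.0]
finger_gap: 47.3
finger_force: 0.0
```

{"method": "step_arm", "body": {
  "increments": [
    [[0,0,0,0,0,0,0],[0,0,0,0,0,0,0],[0,0,0,0,0,0,0],[0,0,0,0,0,0,0],[0,0,0,0,0,0,0]]
  ]
}}

```text
clock: 18.7
eef_pos: [541.6, 28.9, 499.0]
eef_rot: [-3.142, -0.0, 0.001]
wrist_force: [-0.5, -1.0, 0.7]
finger_gap: 47.3
finger_force: 0.0
```

```bash
python3 - <<'E'
from h import *
shot('scene','s5');shot('side','d5')
a=np.hstack([cv2.imread('pics/s5.png')[60:320,180:460],cv2.imread('pics/d5.png')[60:320,180:460]])
cv2.imwrite('pics/c5.png',cv2.resize(a,(800,371)))
np.set_printoptions(precision=1,suppress=True)
for k in range(2):
 for n in('scene','side'):
  f='t'+n;shot(n,f);P=pts(f).reshape(-1,3);C=np.load(f+'.npz')['frame'].reshape(-1,3).astype(int)
  for nm,x,z0,z1 in(('Lgrip',583,200,246),('Sgrip',542,200,246)):
   m=(abs(P[:,0]-x)<17)&(abs(P[:,1]-29)<20)&(P[:,2]>z0)&(P[:,2]<z1)&(C[:,0]>1.8*C[:,2]);print(n,nm,m.sum(),P[m].min(0),P[m].max(0))
  m=(abs(P[:,0]-542)<42)&(abs(P[:,1]-29)<42)&(P[:,2]>142)&(P[:,2]<152);print('Srim',P[m].min(0),P[m].max(0))
E
```

```text
scene Lgrip 254 [576.5  18.9 200.3] [593.5  36.2 244.1]
scene Sgrip 239 [533.7  19.  201.3] [551.4  36.1 244.2]
Srim [506.7  -9.2 142. ] [582.3  70.2 151.7]
side Lgrip 360 [571.5  19.2 201.5] [589.8  38.5 244.2]
side Sgrip 363 [528.3  20.3 202.6] [546.7  39.3 245.2]
Srim [505.   -6.8 142. ] [582.   70.3 151.7]
scene Lgrip 253 [576.4  19.  200.7] [593.7  36.2 243. ]
scene Sgrip 237 [533.8  18.6 201.2] [551.4  36.4 243.8]
Srim [505.6  -9.8 142. ] [583.5  69.1 151.9]
side Lgrip 362 [571.2  20.1 201.3] [590.5  38.6 244.4]
side Sgrip 358 [528.5  20.  202.7] [547.   38.3 245.3]
Srim [505.3 -12.1 142. ] [583.5  68.9 151.9]
```

View pics/c5.png

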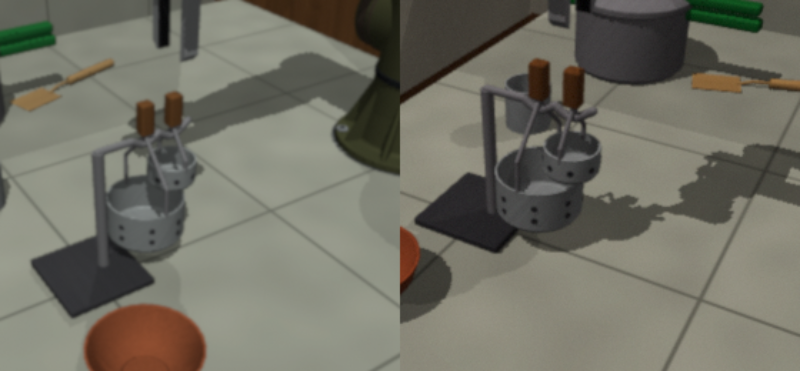

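Both baskets hang upright and still: the large grip is at (145,118) and the small grip at (173,110) in the left crop. The gripper is clear above them, so I'm handing in.

```bash
python3 -c "
from cell import workorder
print(workorder.sign_off())"
```

```text
the job is handed in; nothing more can be done
None
```

The large basket hangs in the rear dip and the small one, hung second, in the front dip. Both looked upright and still in the last pictures; I never moved near the cup. I handed the job in at about 19 s; it returned no verdict.

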